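# Set the tube roller mixer to speed 5 and start it

## Robot

A 6-joint arm with a two-finger parallel gripper is mounted at the origin on the work surface. World frame = base frame: x ahead of the robot, y to its left, z up, the work surface at z = 0. Lengths are in m, angles in rad, forces in N, time in s.
With the tool pointing down it reaches from about 0.35 to 0.775 m from the base axis. Payload 5.5 kg.
Tool frame: the origin (TCP) lies on the centre line of the jaws, within the pads' length; the fingertips stand 11 mm ahead of it and the grasp point (between the pads) lies 8 mm behind it (env.tip_extent is the distance from the TCP to the fingertips, in m); z points along the fingers, y is the line along which they close (so a half turn about z gives the same grasp; the last joint's range is limited). The gripper opens to 85 mm and grips with 20 to 120 N. Pads are 22 mm wide; open, the fingers measure 114 mm over their backs; the gripper's body (76 mm by 85 mm) begins 54 mm behind the grasp point. The pads swing forward as they close: fully open they stand 13 mm farther back than shut.
Start: joints at [1.082, 0.313, 0.046, 1.304, 0, 1.431], TCP at [0.197, 0.54, 0.242] pointing down, gripper open.
Joint ranges: [-2.76, 2.76], [-0.86, 1.69], [-1.03, 1.26], [-2.2, 2.34], [-1.47, 1.5], [-3.14, 3.14]. Speed limits (rad/s): [2.57, 2.57, 3.14, 3.14, 3.14, 3.14].

## Interface

Orientations are given as a unit quaternion [w, x, y, z].
In Python, from workcell import env gives the robot as it stands.
- The arm moves only by the shell command python3 -m jog 'ROWS' [FORCE]. ROWS is JSON, a list of rows, each a list of 5 numbers: the gripper's target within -1 to 1 (shut at 1, half-way at 0, fully open at -1), then the shift along the tool's x, y, z in m, then the turn about the tool's z in degrees. In form: [[fingers, tx, ty, tz, turn], ...]. A call has 1 to 5 rows; each row shifts and turns the commanded pose from where the row before left it, along the tool's axes as they then stand; what a row does not reach is not made up. A row lasts 1/12 s, in which the tool goes at most 41.7 mm and 7.16 degrees, less where a joint would pass 70% of its speed; a pose out of reach is approached as far as the arm can. A call is refused whole if a number of a shift passes 0.0417 or a number of a turn 7.16, either way. A call with a gripper value outside its range is refused whole. The fingers move at their own pace and stop on an object; FORCE is the grip in N (left out, the last holds). Time passes only in rows, so rows that do not move let the fingers close. It gives the time, the measured TCP pose, the force, the opening and the grip force at its end, in the units of the state.
- env.get_state(): the state, without advancing time (a new reading comes with each control period).
- env.read_camera(name): name is "scene" or "top" or "wrist"; returns a dict with "img" (420x560x3 uint8, red, green, blue), "fov_y" (degrees; the focal length in pixels is half the picture's height over the tangent of half this angle, whatever the lens; pixels are square), "cx", "cy" (the principal point, pixels), "T" (4x4, takes a point from camera to world coordinates). Camera axes: x right, y up, looking along -z (the intrinsics and any distortion apply to the point x, -y, -z); pixel columns grow to the right and rows downward; lengths in m; the calibration is good to about 2 mm. A picture is of the moment at which its call begins. There is no depth.
- env.hand_in(): hands the job in; it is judged then, once.
The state is a dict: "clock": time; "joint_pos": joint angles; "qvel": joint speeds; "tau": joint torques, N m; "tcp_pos": TCP position; "orientation": TCP orientation; "wrist_force": force on the tool from outside, world axes, zero at the start; "ft_torque": the same for the moment, N m; "finger_gap": finger opening in m; "grip_force": force on a finger pad.
Only numpy, scipy, OpenCV 4.12 (cv2) and the standard library are available. Lean on these libraries where they do the work, as an engineer would, in place of code of your own. Each camera call takes 0.05 s, during which the arm holds its last target. There are 200 camera calls.

## Task

Push the bar of the roller mixer's large speed selector round clockwise with a fingertip, counting the clicks, until it rests at setting 5 (the round dot on the scale is 0). Then press the start button fully down with a fingertip and let it come up again; do not press it while the selector is at any other setting. Do not pinch the selector, and leave the timer knob, the vial on the deck, the tubes on the rollers and everything else on the table where they are.

Things in the scene. Friction and masses are not known exactly. Their poses are not given: they have to be found in the camera images.
- mixer: tube roller mixer, a fixed white box 280 mm deep (x), 360 mm wide (y), at another place and yaw (within 25 degrees) each time; origin under its centre, x away from the robot, towards the rollers. Its flat control deck, 65 mm above the table, is the half at negative x. The rollers begin at x = +20 mm; their end walls are 95 mm and the tubes on them up to 104 mm above the table
- selector_axis (a point): where the selector's vertical turning axis meets the deck (mixer frame x = -66, y = +85 mm); its axes are the mixer's. The printed scale round it has a round dot at setting 0 (the pointer then points 105 degrees counterclockwise of the mixer's +x, seen from above) and seven strokes that grow longer, for 1 to 7, 30 degrees apart clockwise; 5 is 45 degrees clockwise of +x
- pointer_tip (a point): outer end of the black selector's pointer bar, 48 mm from the turning axis, 19 mm above the deck; x points outward along the bar, z up. The bar is 12 mm wide, from 6 to 32 mm above the deck, and ends 12 mm behind the axis, within a round hub 38 mm across; white line on top. Under it lies a flat metal ring 3 mm high, 68 mm across
- selector (a joint): angle of the selector, rad, growing clockwise seen from above: 0 at setting 0, 0.5236 (30 degrees) a click, stops just past 0 and 7; setting 5 is 2.618. Starts at a setting from 0 to 3. A spring detent holds each setting: about 0.1 N m (3 N at 35 mm from the axis) moves it off, and once half-way to the next setting it jumps there by itself, ahead of the finger
- start (a joint): travel of the start button, m: 0 released, 0.006 fully down (about 5 N); it springs back
- start_top (a point): centre of the top of the start button, a grey round button 30 mm across, 22 mm above the deck when up, in a black housing 46 mm across and 12 mm high on the deck's right end (mixer frame x = -66, y = -115 mm); it is pressed straight down
- timer_rim (a point): point on the rim of the timer, a small black knob 22 mm across on the deck (mixer frame x = -110, y = -30 mm), top 17 mm above the deck; this point turns with it
- vial: small amber vial with a white cap, 25 mm across and 42 mm tall, standing loose on the deck of the mixer between selector and start button; origin at the centre of its underside
- tube_a: capped sample tube, 18 mm across and about 116 mm long, lying loose in the groove between the rollers nearest the deck; origin on its axis, y along the tube
- tube_b: capped sample tube, 18 mm across and about 106 mm long, lying loose in the groove between the two farthest rollers; origin on its axis, y along the tube
- rack: white tube rack with glass tubes, 240 x 75 mm and 104 mm tall, loose on the table to the left of the mixer; origin under its centre, x along its length
- reagent: amber bottle, 60 mm across and 140 mm tall, loose on the table to the right; origin at the centre of its underside
- beaker: open glass beaker, 70 mm across and 85 mm tall, loose on the table to the right; origin at the centre of its underside
- sharps: yellow sharps bin with a red lid, 114 mm across and 134 mm tall, loose on the table at the far right; origin at the centre of its underside
- dishes: stack of four petri dishes, 90 mm across and 60 mm tall, loose on the table at the far left; origin at the centre of its underside

How it is judged:
By the outcome, as a careful person would: the job done as asked, in the order asked, and still so for the second after the job is handed in, with the robot touching nothing.
It also fails if it takes over 69 s, if anything falls off the work surface, if the arm or the gripper's body presses on something with over 40 N, if the wrist force passes 120 N, or if a joint passes its speed limit or range.

## Working session

There is one attempt and no reset: what is moved stays moved. The work goes in short steps, Python scripts to look and compute and a shell command to move; the robot and the scene stay as the last step left them, time stands still between calls to the robot, and variables do not carry over. Pictures are saved under pics/ and viewed, at most 10 in all, crops included, and the job is handed in when it is done.

```bash
ls; mkdir -p pics
python3 - <<'E'
from workcell import env
import cv2
s=env.get_state();print(s, env.tip_extent)
for n in("top","scene"):
    r=env.read_camera(n);cv2.imwrite(f"pics/{n}0.png",r["img"][...,::-1]);print(n,{k:v for k,v in r.items() if k!="img"})
E
```

```text
pics
{'clock': 0.0, 'joint_pos': array([ 1.08240878e+00,  3.14003894e-01,  4.50041678e-02,  1.30358582e+00,
       -2.93903240e-07,  1.43121123e+00]), 'qvel': array([ 0.00040778,  0.00131311, -0.00133099,  0.00017392, -0.00079862,
       -0.00020105]), 'tau': array([ 8.37464540e-04, -4.80621743e+01,  2.98537052e+01,  1.92966079e-02,
        9.25040695e-05,  1.25754033e-05]), 'tcp_pos': array([0.19629622, 0.53995283, 0.24141715]), 'orientation': array([-2.76163119e-04,  1.73518409e-01,  9.84830220e-01, -8.50918896e-04]), 'wrist_force': array([ 0.0497972 ,  0.08794275, -0.24230407]), 'ft_torque': array([ 0.02081008, -0.02258282, -0.00986095]), 'grip_force': 0.0, 'finger_gap': 0.08570794485914127} 0.011
top {'fov_y': 44.91730979199588, 'cx': 282.5265492922563, 'cy': 200.45515232968984, 'T': array([[-0.00621593,  0.99699533, -0.07721184,  0.44129358],
       [-0.999913  , -0.00709529, -0.01111992, -0.00657646],
       [-0.01163435,  0.077136  ,  0.9969527 ,  1.30956695],
       [ 0.        ,  0.        ,  0.        ,  1.        ]])}
scene {'fov_y': 45.268071383467436, 'cx': 282.39228440972136, 'cy': 200.54217113155497, 'T': array([[-0.06418167, -0.67048563,  0.73914121,  1.4513962 ],
       [ 0.99792885, -0.03991063,  0.0504494 ,  0.07597206],
       [-0.00432601,  0.74084827,  0.67165849,  0.91757293],
       [ 0.        ,  0.        ,  0.        ,  1.        ]])}
```

View pics/top0.png

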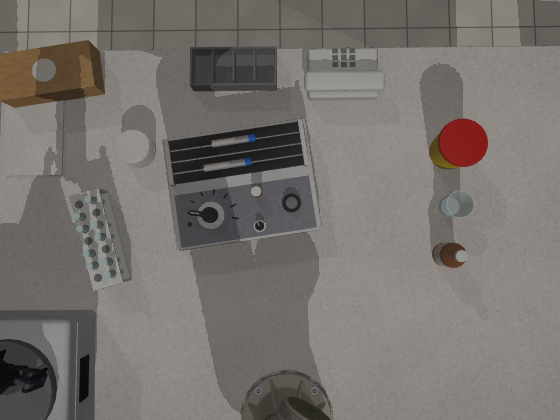

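Run:
```python
import cv2
i=cv2.imread("pics/top0.png")[165:260,165:325]
i=cv2.resize(i,None,fx=5,fy=5,interpolation=cv2.INTER_CUBIC)
i=cv2.convertScaleAbs(i,alpha=1.5)
cv2.imwrite("pics/crop0.png",i)
```

```text
(no output)
```

View pics/crop0.png

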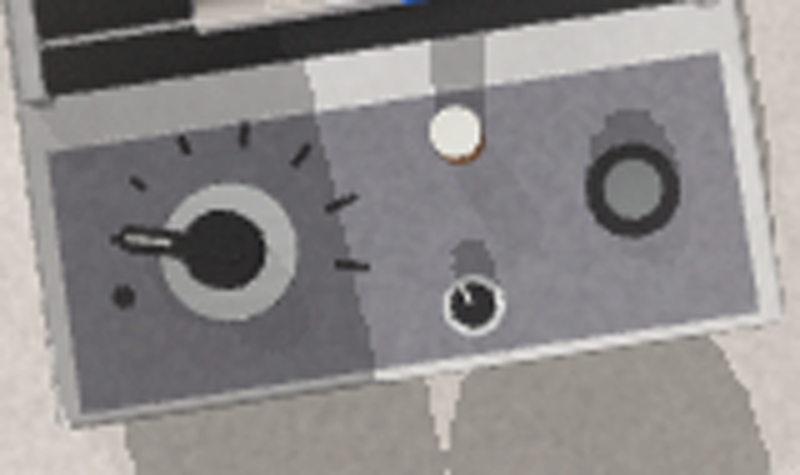

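View pics/scene0.png

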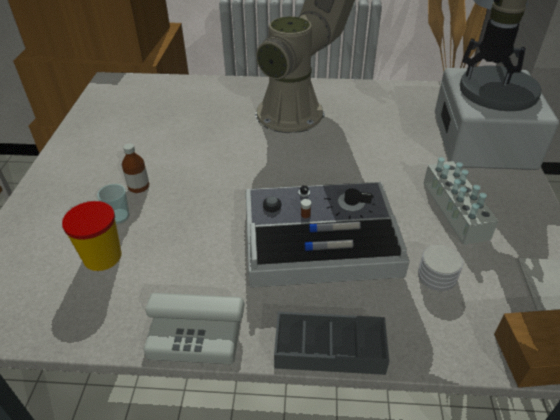

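The crop shows the ring centre at (229,252), the dot at (123,297) and the bar tip at (115,240). The six visible strokes start at (138,184), so the bar is hiding stroke 1 and the selector is at setting 1. The button is at (633,190), the timer at (474,306) and the vial cap at (456,132). The scene view agrees.

```bash
cat > h.py <<'E'
import numpy as np
from workcell import env
def ray(r,px,z):
    f=210/np.tan(np.radians(r["fov_y"])/2); T=r["T"]
    d=T[:3,:3]@np.array([(px[0]-r["cx"])/f,-(px[1]-r["cy"])/f,-1]); o=T[:3,3]
    return (o+d*(z-o[2])/d[2])[:2]
def pose():
    s=env.get_state(); w,x,y,z=s["orientation"]
    yx=np.array([2*(x*y-w*z),1-2*(x*x+z*z)])
    return s["tcp_pos"],np.degrees(np.arctan2(yx[1],yx[0]))  # yaw of tool y
def shift(target):  # tool-frame shift to world target, tool down
    p,a=pose(); a=np.radians(a); d=np.array(target)-p
    ty=np.array([np.cos(a),np.sin(a),0]); tx=np.cross(ty,[0,0,-1])
    return np.round([d@tx*1e3,d@ty*1e3,-d[2]*1e3],1)
E
python3 - <<'E'
from h import *
r=env.read_camera("top")
def P(c,z): return ray(r,((c[0]+.5)/5+164.5,(c[1]+.5)/5+164.5),z)
m=np.array([[-66,85],[-66,-115],[-110,-30]])/1e3
w=np.array([P((229,252),.068),P((633,190),.087),P((474,304),.075)])
mc=m-m.mean(0);wc=w-w.mean(0)
a=np.arctan2((mc[:,0]*wc[:,1]-mc[:,1]*wc[:,0]).sum(),(mc*wc).sum())
R=np.array([[np.cos(a),-np.sin(a)],[np.sin(a),np.cos(a)]]);t=w.mean(0)-R@m.mean(0)
print("yaw",np.degrees(a),"org",t,"res mm",(m@R.T+t-w)*1e3)
ax=R@m[0]+t;print("axis",ax,w[0],"start",R@m[1]+t,w[1])
for c,z in(((123,297),.065),((138,184),.065),((184,146),.065),((244,135),.065),((302,155),.065),((341,203),.065),((352,266),.065),((115,240),.097)):
    d=P(c,z)-w[0];print(c,np.hypot(*d)*1e3,np.degrees(np.arctan2(d[1],d[0])-a))
print("vial",R.T@(P((456,132),.107)-t))
th=np.radians(75+np.degrees(a));u=np.array([np.cos(th),np.sin(th)]);ccw=np.array([-u[1],u[0]])
print("bar world deg",np.degrees(th),"contact start tcp",w[0]+.038*u+.017*ccw,"standoff 27:",w[0]+.038*u+.027*ccw,pose())
p=w[0]+.038*u+.028*ccw; print(shift([*p,.2]))
E
```

```text
yaw 8.03557280457567 org [0.58045481 0.10912735] res mm [[ 0.25403689 -0.14693575]
 [ 0.53865706 -0.13514329]
 [-0.79269395  0.28207903]]
axis [0.50322086 0.18406678] [0.50296682 0.18421371] start [ 0.53117844 -0.01396952] [ 0.53063978 -0.01383438]
(123, 297) 56.73698100574325 104.34157238902463
(138, 184) 56.78439582894192 45.22720845280075
(184, 146) 57.3688848734892 15.520224643788518
(244, 135) 58.20068181122339 -14.617156817112265
(302, 155) 59.367222600601345 -44.54857327364748
(341, 203) 59.582763022130834 -74.40118013316334
(352, 266) 60.45357475929498 -104.8151645498571
(115, 240) 50.48590322155437 76.6420761123758
vial [-0.02821235 -0.03524034]
bar world deg 83.03557280457566 contact start tcp [0.49069987 0.22399464] standoff 27: [0.48077366 0.22520717] (array([0.19635091, 0.54004073, 0.24161252]), np.float64(70.01603856732515))
[-373.9 -198.9   41.6]
```

```bash
python3 -m jog '[[1,0,0,0,-6.5],[1,0,0,0,-6.5],[1,0,0,0,0],[1,0,0,0,0]]' 40; python3 -c "
from h import *
print(pose(),shift([.4798,.2253,.2]))"
```

```text
clock: 0.48
tcp_pos: [0.1964, 0.5403, 0.242]
orientation: [-0.0, 0.062, 0.998, -0.0]
wrist_force: [0.7, 0.6, -0.2]
finger_gap: 0.039
grip_force: 0.0
(array([0.19642869, 0.54025812, 0.24201934]), np.float64(82.84095767959185)) [-320.4 -277.2   42. ]
```

```bash
python3 -m jog '[[1,-0.0267,-0.0231,0,0],[1,-0.0267,-0.0231,0,0],[1,-0.0267,-0.0231,0,0],[1,-0.0267,-0.0231,0,0],[1,-0.0267,-0.0231,0,0]]' >/dev/null; python3 -m jog '[[1,-0.0267,-0.0231,0,0],[1,-0.0267,-0.0231,0,0],[1,-0.0267,-0.0231,0,0],[1,-0.0267,-0.0231,0,0],[1,-0.0267,-0.0231,0,0]]' >/dev/null; python3 -m jog '[[1,-0.0267,-0.0231,0.02,0],[1,-0.0267,-0.0231,0.02,0],[1,0,0,0,0],[1,0,0,0,0]]'; python3 -c "
from h import *
import cv2
print(pose(),shift([.4798,.2253,.088]))
a=env.read_camera('top')['img'][165:260,165:325,::-1];b=env.read_camera('wrist')['img'][...,::-1]
cv2.imwrite('pics/w1.png',np.vstack([cv2.resize(a,(400,237)),cv2.resize(b,(400,300))]))"
```

```text
clock: 1.65
tcp_pos: [0.4809, 0.2245, 0.2008]
orientation: [-0.002, 0.064, 0.998, -0.0]
wrist_force: [-0.7, 0.1, -0.3]
finger_gap: -0.0001
grip_force: 0.0
(array([0.48093403, 0.22451358, 0.20079356]), np.float64(82.65372353154271)) [  1.2   0.6 112.8]
```

View pics/w1.png

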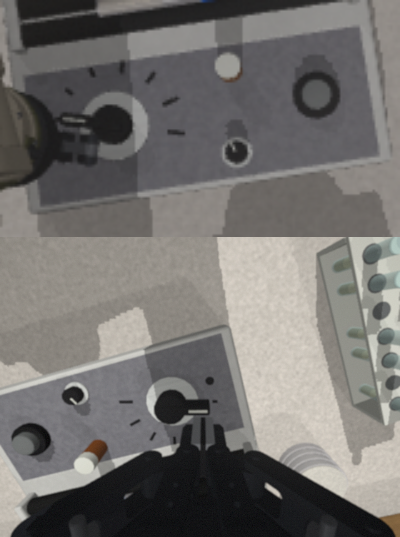

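Top view: the gripper stands at the bar on its counterclockwise side, with the bar at about (75,120). Wrist view: the shut fingers are near (203,430), beside the bar at (195,407). I'll go down with about 11 mm clearance.

```bash
python3 -m jog '[[1,0.001,0,0.03,0],[1,0,0,0.03,0],[1,0,0,0.025,0],[1,0,0,0.018,0],[1,0,0,0.01,0]]'; python3 -m jog '[[1,0,0,0,0],[1,-0.004,0,0,0],[1,-0.003,0,0,0],[1,0,0,0,0]]';  python3 -c "
from h import *
print(pose(),shift([*(np.array([.49070,.22399])),.088]))"
```

```text
clock: 2.17
tcp_pos: [0.478, 0.2276, 0.0879]
orientation: [-0.001, 0.06, 0.998, -0.0]
wrist_force: [0.2, -0.6, -0.4]
finger_gap: 0.0002
grip_force: 0.0
clock: 2.5
tcp_pos: [0.489, 0.2262, 0.0912]
orientation: [0.002, 0.061, 0.998, 0.001]
wrist_force: [0.2, -0.4, 0.6]
finger_gap: 0.0003
grip_force: 0.0
(array([0.488965  , 0.22622605, 0.09115649]), np.float64(83.01385104918192)) [-2.  -2.   3.2]
```

```bash
python3 -m jog '[[1,-0.002,-0.002,0.001,0],[1,-0.0027,0.0011,0,4],[1,-0.0027,0.0011,0,4],[1,-0.0027,0.0011,0,4]]'; python3 -m jog '[[1,-0.0027,0.0011,0,4],[1,-0.0027,0.0011,0,4],[1,0,0,0,0],[1,0,0,0,0]]';  cat >> h.py <<'E'
def ideal(th,b=.017,r=.038,z=.088): # th bar deg from mixer +x
    t=np.radians(th+8.04);u=np.array([np.cos(t),np.sin(t)]);c=np.array([-u[1],u[0]])
    return [*(np.array([.5031,.1841])+r*u+b*c),z]
def look(f):
    import cv2
    a=env.read_camera('top')['img'][165:260,165:325,::-1];b=env.read_camera('wrist')['img'][...,::-1]
    cv2.imwrite(f,np.vstack([cv2.resize(a,(500,297)),cv2.resize(b[150:420],(500,241))]))
E
python3 -c "
from h import *
print(pose(),shift(ideal(55)));look('pics/w2.png')"
```

```text
clock: 2.83
tcp_pos: [0.4946, 0.2256, 0.0886]
orientation: [-0.003, 0.166, 0.986, 0.001]
wrist_force: [-11.3, 4.7, 6.4]
finger_gap: 0.0001
grip_force: 6.3
clock: 3.17
tcp_pos: [0.5036, 0.2251, 0.0889]
orientation: [0.001, 0.233, 0.973, 0.0]
wrist_force: [0.2, 0.1, 0.7]
finger_gap: -0.0
grip_force: 0.0
(array([0.50361599, 0.22514452, 0.08890352]), np.float64(63.071122393956244)) [-1.1  1.2  0.9]
```

View pics/w2.png

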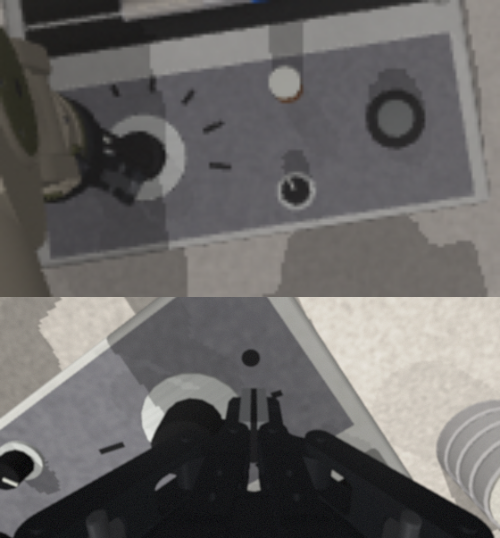

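Force rose to about 12 N, then fell to 0. In the wrist view, stroke 1 at (275,395) is now uncovered and the bar is ahead of the finger, so it's at setting 2. Pushing the next click.

```bash
python3 -m jog '[[1,-0.0038,0.0022,0.001,4],[1,-0.0027,0.0011,0,4],[1,-0.0027,0.0011,0,4],[1,-0.0027,0.0011,0,4]]' | grep wrist; python3 -m jog '[[1,-0.0027,0.0011,0,4],[1,-0.0027,0.0011,0,4]]' | grep wrist; python3 -m jog '[[1,-0.0027,0.0011,0,4],[1,-0.0013,0.0006,0,2],[1,0,0,0,0],[1,0,0,0,0]]'
python3 -c "
from h import *
print(pose(),shift(ideal(25)))"
```

```text
wrist_force: [-4.1, 5.5, 0.3]
wrist_force: [-0.3, 3.5, -0.6]
clock: 4.1
tcp_pos: [0.5254, 0.2188, 0.0875]
orientation: [0.0, 0.477, 0.879, 0.0]
wrist_force: [-0.1, 0.2, 0.2]
finger_gap: 0.0002
grip_force: 0.0
(array([0.52536486, 0.21882573, 0.08745141]), np.float64(33.07744208010406)) [ 0.   0.4 -0.5]
```

```bash
python3 -m jog '[[1,-0.0027,0.0014,0,4],[1,-0.0027,0.0011,0,4],[1,-0.0027,0.0011,0,4],[1,-0.0027,0.0011,0,4]]' | grep wrist; python3 -m jog '[[1,-0.0027,0.0011,0,4],[1,-0.0027,0.0011,0,4]]' | grep wrist; python3 -m jog '[[1,-0.0027,0.0011,0,4],[1,-0.0013,0.0006,0,2],[1,0,0,0,0],[1,0,0,0,0]]'
python3 -c "
from h import *
print(pose(),shift(ideal(-5)));look('pics/w3.png')"
```

```text
wrist_force: [-1.9, 7.6, -1.4]
wrist_force: [0.7, 0.3, -0.4]
clock: 4.93
tcp_pos: [0.5398, 0.2031, 0.0874]
orientation: [0.0, 0.688, 0.726, -0.0]
wrist_force: [0.2, -0.5, -0.5]
finger_gap: 0.0001
grip_force: 0.0
(array([0.53982813, 0.20306446, 0.08739264]), np.float64(3.110245923230572)) [ 0.   0.3 -0.6]
```

View pics/w3.png

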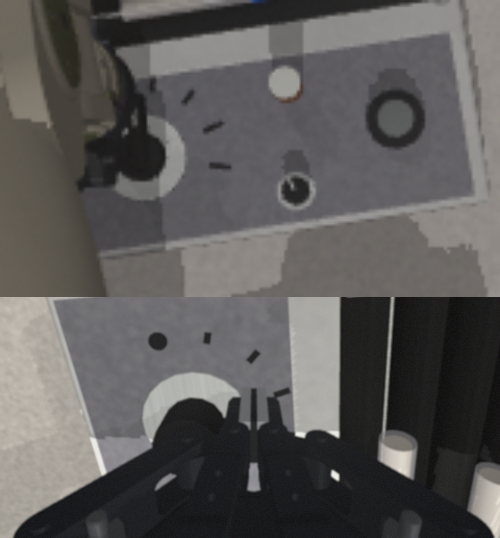

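Wrist view: the dot at (158,341) and strokes 1, 2 and 3 at (207,338), (253,356) and (282,392) lie behind the finger. That puts the bar at setting 4, so one more click.

```bash
python3 -m jog '[[1,-0.0027,0.0014,0,4],[1,-0.0027,0.0011,0,4],[1,-0.0027,0.0011,0,4],[1,-0.0027,0.0011,0,4]]' | grep wrist; python3 -m jog '[[1,-0.0027,0.0011,0,4],[1,-0.0027,0.0011,0,4]]' | grep wrist; python3 -m jog '[[1,-0.0027,0.0011,0,4],[1,-0.0013,0.0006,0,2],[1,0,0,0,0],[1,0,0,0,0]]'
python3 -c "
from h import *
print(pose(),shift(ideal(-35)))"
```

```text
wrist_force: [0.8, 9.9, -2.8]
wrist_force: [1.2, 1.7, -0.4]
clock: 5.87
tcp_pos: [0.5446, 0.1821, 0.0873]
orientation: [-0.0, 0.852, 0.523, -0.0]
wrist_force: [-0.8, -0.7, 0.8]
finger_gap: -0.0002
grip_force: 0.0
(array([0.5445879 , 0.18213763, 0.08732777]), np.float64(-26.88989675426969)) [-0.1  0.1 -0.7]
```

```bash
python3 -m jog '[[1,0.004,0,0,0],[1,0.004,0,0,0],[1,0,0,-0.02,0],[1,0,0,-0.035,0],[1,0,0,-0.035,0]]' |grep wrist; python3 -m jog '[[1,0,0,-0.02,0],[1,0,0,0,0],[1,0,0,0,0]]'
python3 -c "
from h import *
print(pose(),shift([.5311,-.0139,.15]))"
```

```text
wrist_force: [1.2, 0.0, -1.0]
clock: 6.53
tcp_pos: [0.5495, 0.1899, 0.1988]
orientation: [0.001, 0.852, 0.523, 0.002]
wrist_force: [-0.6, 0.0, -0.1]
finger_gap: 0.0001
grip_force: 0.0
(array([0.54947409, 0.18991253, 0.19884541]), np.float64(-26.932484327575633)) [-190.    75.9   48.8]
```

```bash
python3 -m jog '[[1,-0.0317,0.0126,0,0],[1,-0.0317,0.0126,0,0],[1,-0.0317,0.0126,0,0],[1,-0.0317,0.0126,0,0],[1,-0.0317,0.0126,0,0]]' |grep wrist; python3 -m jog '[[1,-0.0315,0.0126,0,0],[1,0,0,0,0],[1,0,0,0,0],[1,0,0,0,0]]'
python3 -c "
from h import *
import cv2
print(pose(),shift([.5311,-.0139,.108]))
a=env.read_camera('top')['img'][165:260,165:325,::-1];b=env.read_camera('wrist')['img'][...,::-1]
cv2.imwrite('pics/w4.png',np.vstack([cv2.resize(a,(560,333)),cv2.resize(b[150:],(560,270))]))"
```

```text
wrist_force: [0.8, -0.7, 0.4]
clock: 7.28
tcp_pos: [0.5288, -0.0141, 0.196]
orientation: [-0.001, 0.853, 0.522, -0.001]
wrist_force: [-0.0, 0.1, 0.1]
finger_gap: 0.0
grip_force: 0.0
(array([ 0.52879787, -0.01405971,  0.19598704]), np.float64(-27.011110957810864)) [ 1.2  2.  88. ]
```

View pics/w4.png

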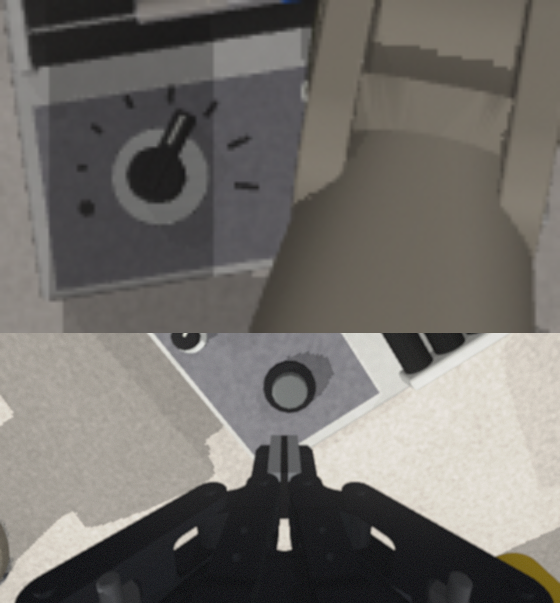

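The bar appears to point roughly at stroke 5 at (210,107), tip at (187,112), but somewhat short of it, so I'll measure it properly before pressing.

Run:
```python
from h import *
import cv2
r=env.read_camera('top');i=r['img'][180:230,175:245,::-1]
cv2.imwrite('pics/c5.png',cv2.convertScaleAbs(cv2.resize(i,None,fx=10,fy=10,interpolation=cv2.INTER_CUBIC),alpha=1.6))
# expected bar-line pixels for some angles (line top z=.097, r 15..48)
f=210/np.tan(np.radians(r["fov_y"])/2);T=r["T"]
for th in(-15,-30,-35,-45):
  for rr in(0,.048):
    t=np.radians(th+8.04);p=np.array([.5030+rr*np.cos(t),.1842+rr*np.sin(t),.097])
    c=T[:3,:3].T@(p-T[:3,3]);u=r["cx"]+f*c[0]/-c[2];v=r["cy"]-f*c[1]/-c[2]
    print(th,rr,round((u-174.5)*10),round((v-179.5)*10))
```

```text
-15 0 340 349
-15 0.048 366 150
-30 0 340 349
-30 0.048 416 163
-35 0 340 349
-35 0.048 432 170
-45 0 340 349
-45 0.048 461 188
```

View pics/c5.png

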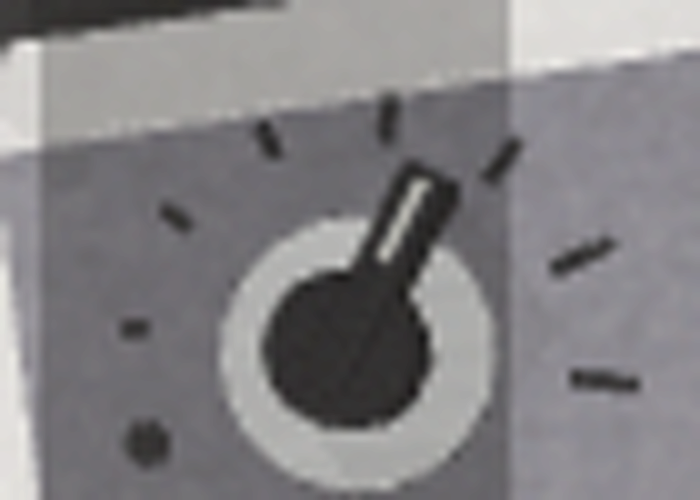

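The bar line runs (383,262)→(424,180), with the tip at (435,172). That's about -35°, between 4 and 5 and 10° short of 5, so the selector isn't seated. I won't press yet; I'll go back and push it the remaining way.

```bash
python3 -m jog '[[1,0.032,-0.0126,0,0],[1,0.032,-0.0126,0,0],[1,0.032,-0.0126,0,0],[1,0.032,-0.0126,0,0],[1,0.032,-0.0126,0,0]]' |grep wrist; python3 -m jog '[[1,0.030,-0.0126,0,0],[1,0,0,0,0],[1,0,0,0,0],[1,0,0,0,0]]'
python3 -c "
from h import *
print(pose(),shift(ideal(-35,b=.027)))"
```

```text
wrist_force: [1.0, -0.7, 0.5]
clock: 8.18
tcp_pos: [0.5478, 0.1901, 0.197]
orientation: [0.0, 0.852, 0.524, -0.0]
wrist_force: [-0.5, 0.8, -0.1]
finger_gap: 0.0002
grip_force: 0.0
(array([0.54777043, 0.19005168, 0.19698334]), np.float64(-26.85812600587844)) [  1.4   0.9 109. ]
```

```bash
python3 -m jog '[[1,0.0014,0.001,0.03,0],[1,0,0,0.03,0],[1,0,0,0.025,0],[1,0,0,0.015,0],[1,0,0,0.009,0]]'|grep wrist; python3 -m jog '[[1,0,0,0,0],[1,-0.004,0,0,0],[1,-0.004,0,0,0],[1,0,0,0,0],[1,0,0,0,0]]';  python3 -c "
from h import *
print(pose(),shift(ideal(-35)))"
```

```text
wrist_force: [0.6, -0.8, -0.0]
clock: 9.02
tcp_pos: [0.547, 0.1827, 0.0897]
orientation: [0.0, 0.853, 0.522, 0.001]
wrist_force: [0.2, -0.1, 0.5]
finger_gap: 0.0002
grip_force: 0.0
(array([0.54702289, 0.18270677, 0.08968202]), np.float64(-27.02257991722011)) [-1.7 -1.8  1.7]
```

```bash
python3 -m jog '[[1,-0.0017,-0.0018,0.001,0],[1,-0.0013,0.0006,0,2],[1,-0.0013,0.0006,0,2]]'|grep wrist; python3 -m jog '[[1,-0.0013,0.0006,0,2],[1,-0.0013,0.0006,0,2]]'|grep wrist; python3 -m jog '[[1,0,0,0,0],[1,0,0,0,0]]';  python3 -c "
from h import *
print(pose(),shift(ideal(-43)))"
```

```text
wrist_force: [-0.6, 0.7, -0.8]
wrist_force: [-0.4, 0.5, 0.2]
clock: 9.6
tcp_pos: [0.5434, 0.1767, 0.0876]
orientation: [0.0, 0.887, 0.462, 0.0]
wrist_force: [0.7, 0.4, 0.3]
finger_gap: -0.0001
grip_force: 0.0
(array([0.54339363, 0.17666905, 0.08759874]), np.float64(-34.92560415668737)) [ 0.   0.7 -0.4]
```

```bash
python3 -m jog '[[1,0.004,0,0,0],[1,0.005,0,0,0],[1,0.003,0,-0.015,0],[1,0,0,-0.035,0],[1,0,0,-0.035,0]]' |grep wrist; python3 -m jog '[[1,0,0,-0.025,0],[1,-0.0317,0.0126,0,0],[1,-0.0317,0.0126,0,0],[1,-0.0317,0.0126,0,0]]' |grep wrist; python3 -m jog '[[1,-0.0317,0.0126,0,0],[1,-0.0317,0.0126,0,0],[1,-0.0317,0.0126,0,0],[1,0,0,0,0],[1,0,0,0,0]]'
python3 - <<'E'
from h import *
import cv2
print(pose(),shift([.5311,-.0139,.108]))
r=env.read_camera('top');i=r['img'][180:230,175:245,::-1]
cv2.imwrite('pics/c6.png',cv2.convertScaleAbs(cv2.resize(i,None,fx=10,fy=10,interpolation=cv2.INTER_CUBIC),alpha=1.6))
E
```

```text
wrist_force: [1.5, 0.2, 0.0]
wrist_force: [0.2, -0.7, -1.0]
clock: 10.77
tcp_pos: [0.5033, -0.014, 0.1975]
orientation: [0.0, 0.888, 0.461, 0.0]
wrist_force: [-0.1, 0.6, -0.3]
finger_gap: -0.0001
grip_force: 0.0
(array([ 0.50331534, -0.01400725,  0.19754765]), np.float64(-35.1585622554654)) [16.1 22.7 89.5]
```

View pics/c6.png

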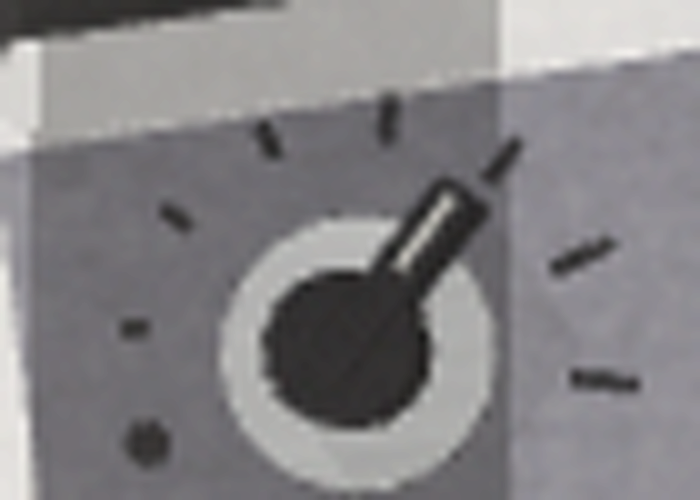

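The bar line now runs (400,268)→(452,197), with the tip at (466,193), which matches the predicted (461,188). The bar is at about -45° and points straight at stroke 5. Moving to the button.

```bash
python3 -m jog '[[1,0.016,0.0227,0,0],[1,0,0,0.03,0],[1,0,0,0.03,0],[1,0,0,0.02,0],[1,0,0,0.005,0]]' |grep wrist; python3 -m jog '[[1,0,0,0,0],[1,0,0,0,0]]'
python3 -c "
from h import *
print(pose(),shift([.5311,-.0139,.098]))"
```

```text
wrist_force: [-0.6, 0.3, -0.3]
clock: 11.4
tcp_pos: [0.5315, -0.0117, 0.1129]
orientation: [0.0, 0.887, 0.463, 0.0]
wrist_force: [-0.3, -0.8, 0.0]
finger_gap: -0.0001
grip_force: 0.0
(array([ 0.53149563, -0.01169725,  0.11294135]), np.float64(-34.885048779504444)) [-2.   0.9 14.9]
```

```bash
python3 -m jog '[[1,-0.002,0.001,0.01,0],[1,0,0,0.004,0],[1,0,0,0.003,0],[1,0,0,0,0]]'|egrep 'wrist|tcp'; python3 -m jog '[[1,0,0,0.002,0],[1,0,0,0.002,0],[1,0,0,0,0]]'|egrep 'wrist|tcp';python3 -m jog '[[1,0,0,0.001,0],[1,0,0,0,0],[1,0,0,0,0]]'|egrep 'wrist|tcp'
```

```text
tcp_pos: [0.5312, -0.015, 0.0956]
wrist_force: [0.2, 0.8, 2.0]
tcp_pos: [0.5312, -0.015, 0.0921]
wrist_force: [-0.1, 0.4, 6.1]
tcp_pos: [0.5312, -0.015, 0.0919]
wrist_force: [-2.2, -0.1, 12.1]
```

Force jumps at z ≈ 0.092, which is the end of travel. I'll press a little more, then release.

```bash
python3 -m jog '[[1,0,0,0.001,0],[1,0,0,0,0],[1,0,0,0,0]]'|egrep 'wrist|tcp'; python3 -m jog '[[1,0,0,-0.004,0],[1,0,0,-0.008,0],[1,0,0,-0.02,0],[1,0,0,-0.03,0],[1,0,0,-0.03,0]]'|egrep 'wrist|tcp'; python3 -m jog '[[1,0,0,-0.01,0],[1,0,0,0,0],[1,0,0,0,0],[1,0,0,0,0]]'
python3 - <<'E'
from h import *
import cv2
a=env.read_camera('top')['img'][110:260,140:340,::-1];b=env.read_camera('scene')['img'][150:290,220:420,::-1]
cv2.imwrite('pics/f.png',np.vstack([cv2.resize(a,(400,300)),cv2.resize(b,(400,280))]))
E
```

```text
tcp_pos: [0.5313, -0.015, 0.0918]
wrist_force: [-4.8, 0.7, 18.6]
tcp_pos: [0.5291, -0.0148, 0.1813]
wrist_force: [0.1, 0.7, -1.2]
clock: 13.23
tcp_pos: [0.5295, -0.0148, 0.1897]
orientation: [-0.001, 0.887, 0.462, -0.001]
wrist_force: [0.5, -0.2, 0.6]
finger_gap: -0.0
grip_force: 0.0
```

View pics/f.png

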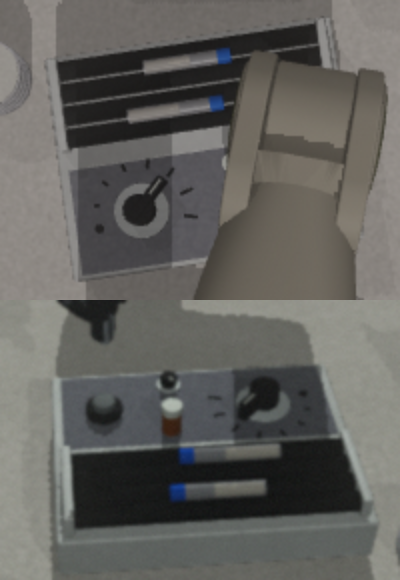

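The bar at (155,188) points at stroke 5. The button is up again, the vial stands at (171,415), the tubes are in place, and the gripper is clear.

```bash
python3 -c "
from workcell import env
print(env.hand_in())"
```

```text
the job is handed in; nothing more can be done
None
```

Job handed in: the selector is at setting 5 (it first stopped about 10° short, so I pushed it on and checked it by camera before pressing); the start button was then pressed fully down and came back up, and I saw nothing else on the mixer move.

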